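# Pack and clamp a box section in a ratchet vise

## Task

Clamp the grey steel box section in the blue ratchet vise: the jaw's travel is too short for the gap, so first stand a packer, or more than one, upright and square on the bed between the orange pad and the box section, thick enough for the jaw to close on but not too thick to drop in. Let go of it, then work the red lever with full strokes, one tooth each, until the sprung pad is pressed in by 2 to 16 mm; never over-tighten it beyond 19 mm. Leave the box section square against the stop and the lever back at rest, and do not disturb the tape measure, the steel bracket or the hammer.

Things in the scene. Friction and masses are not known exactly. Their poses are not given: they have to be found in the camera images.
- vise: blue ratchet vise fixed to the bench; clamps along its own +y (x across, z up). Origin at bench level under the middle of the orange pad's front face as it stands at the start. Along x = 0, from -y to +y: toothed rack, lever, pawl bridge (y -89 to -71 mm, up to z = 84), jaw, sprung pad, the gap to be packed, box section, stop. The lever's upright axis is at x = +45, y = -115 mm.
- bed (a point): point on the flat blue bed, 20 mm above the bench, straight above the vise's origin. The bed spans x -47 to +63, y -195 to +180 mm in the vise's frame. A packer in the vise stands on it with its thickness along the vise's y, its middle within 25 mm of x = 0, and rises 50 mm above jaw, stop and box section, so that it can be held there from above.
- jaw (a point): top middle of the blue moving jaw, 80 mm (x) by 24 mm (y), top 68 mm above the bench. It carries the sprung pad, 22 mm in front of it (+y) when the pad is free.
- stop: blue far stop bolted on the bed, 100 mm (x) by 30 mm (y) by 50 mm (z); origin at the centre of its underside, on the bed; axes as the vise's. Its place along the vise's y differs each time.
- work_mid (a point): centre of the grey steel box section to be clamped: 140 mm long (x), 50 by 50 mm, hollow, loose, 0.55 to 0.95 kg, lying flat on the bed about 1 mm in front (-y) of the stop, axes nearly the vise's. Keep it there, square to the stop.
- pad_face (a point): centre of the orange sprung pad's front face (76 mm wide, z 23 to 67 mm, pad 14 mm thick), 45 mm above the bench; axes as the vise's, +y points at the box section. The clear gap from here to the near face of the box section is 51 to 80 mm at the start.
- thin_mid (a point): centre of the loose red plastic packer: 70 mm (its x) by 14 mm thick (its y) by 100 mm tall (z), 0.11 kg, standing upright on the bench
- medium_mid (a point): centre of the loose yellow plastic packer: 70 mm (its x) by 20 mm thick (its y) by 100 mm tall (z), 0.16 kg, standing upright on the bench
- thick_mid (a point): centre of the loose green plastic packer: 70 mm (its x) by 52 mm thick (its y) by 100 mm tall (z), 0.40 kg, standing upright on the bench
- grip (a point): middle of the upright black round grip on the red lever's free end: 24 mm in diameter, 60 mm tall (z 90 to 150 mm above the bench; the lever arm, 22 mm wide, lies just below). It is 155 mm from the lever's axis, on the vise's -x side. A working stroke pushes it towards the vise's +y.
- lever (a joint): lever angle in rad, 0 at rest to 0.30 at its end stop. At 0 the grip lies 0.15 rad to the -y side of the line from the axis along the vise's -x, at 0.30 as much to +y (46 mm at the grip). A spring (2 to 3 N at the grip) returns it; it must return nearly to 0 to take the next tooth. A tooth catches at about 0.26: push on to the stop. Clamping takes up to 15 N at the grip.
- rack (a joint): travel of rack and jaw towards +y in m, 0 at the start. A full stroke moves it one 10 mm tooth; a pawl stops it going back and there is no release. It has five teeth in all, end of travel 52.5 mm. While the pad meets nothing it may stay up to 2 mm ahead of its tooth. A stroke that stops short is lost.
- pad (a joint): how far the sprung pad is pressed back into the jaw, in m: 0 when free, 0.022 when solid. Spring: 10 N at the start plus 1.5 N per mm. During a stroke it is pressed about 2 mm further than it settles to afterwards.
- tape: yellow tape measure, 75 by 70 by 38 mm, loose bystander; origin at the centre of its underside
- bracket: steel angle bracket, 90 by 60 by 76 mm, loose bystander; origin under its base plate
- hammer: hammer, 260 mm long, lying on the bench, loose bystander; origin on the bench under its middle
There are look-alikes about, which are no part of the job. Leave any purple look-alike of the part that bears medium_mid alone. Of the things that look like the part that bears thick_mid, take the one that is farthest to the robot's right at the start.

How it is judged:
On the way, in this order (a step that is already met when the one before it is completed fails the run):
1. a packer stands squarely on the bed in the gap, let go, and the pad is not yet pressed (((x of thin_mid in the frame of vise between -0.028 and 0.028 m and y of thin_mid in the frame of vise between 0 and 0.09 m and z of thin_mid in the frame of vise between 0.066 and 0.075 m and angle between thin_mid's own z axis and vertical below 0.1 rad and angle between the y axis of thin_mid and the y axis of vise, either way round below 0.12 rad) or (x of medium_mid in the frame of vise between -0.028 and 0.028 m and y of medium_mid in the frame of vise between 0 and 0.09 m and z of medium_mid in the frame of vise between 0.066 and 0.075 m and angle between medium_mid's own z axis and vertical below 0.1 rad and angle between the y axis of medium_mid and the y axis of vise, either way round below 0.12 rad) or (x of thick_mid in the frame of vise between -0.028 and 0.028 m and y of thick_mid in the frame of vise between 0 and 0.09 m and z of thick_mid in the frame of vise between 0.066 and 0.075 m and angle between thick_mid's own z axis and vertical below 0.1 rad and angle between the y axis of thick_mid and the y axis of vise, either way round below 0.12 rad)) and contact force between the fingers and anything else below 0.3 N and value of joint pad below 0.001 m), for 0.2 s.
2. the pad is pressed in by at least 2 mm (value of joint pad above 0.002 m), for 0.2 s.
At the end, for the whole second after the job is handed in: A packer stands upright and square (0.1 rad) on the bed between pad and box section, within 28 mm of the centre line; the pad stays pressed in 2 to 16 mm; the box section lies flat and square against the stop (middles within 30 mm); lever at rest (below 0.05 rad); all still (((x of thin_mid in the frame of vise between -0.028 and 0.028 m and y of thin_mid in the frame of vise between 0 and 0.09 m and z of thin_mid in the frame of vise between 0.066 and 0.075 m and angle between thin_mid's own z axis and vertical below 0.1 rad and angle between the y axis of thin_mid and the y axis of vise, either way round below 0.12 rad) or (x of medium_mid in the frame of vise between -0.028 and 0.028 m and y of medium_mid in the frame of vise between 0 and 0.09 m and z of medium_mid in the frame of vise between 0.066 and 0.075 m and angle between medium_mid's own z axis and vertical below 0.1 rad and angle between the y axis of medium_mid and the y axis of vise, either way round below 0.12 rad) or (x of thick_mid in the frame of vise between -0.028 and 0.028 m and y of thick_mid in the frame of vise between 0 and 0.09 m and z of thick_mid in the frame of vise between 0.066 and 0.075 m and angle between thick_mid's own z axis and vertical below 0.1 rad and angle between the y axis of thick_mid and the y axis of vise, either way round below 0.12 rad)) and value of joint pad between 0.002 and 0.016 m and velocity of joint pad between -0.002 and 0.002 m/s and value of joint lever below 0.05 rad and y of work_mid in the frame of stop between -0.044 and -0.036 m and x of work_mid in the frame of stop between -0.03 and 0.03 m and z of work_mid in the frame of stop between 0.022 and 0.03 m and angle between the y axis of work_mid and the y axis of stop, either way round below 0.06 rad and linear speed of work below 0.01 m/s); the robot touches nothing.
It fails at once if the pad is over-tightened: pressed in by more than 19 mm (value of joint pad above 0.019 m).
It fails at once if the tape is disturbed (moved by more than 20 mm) (distance of tape from where it was at the start of the episode above 0.02 m).
It fails at once if the bracket is disturbed (moved by more than 20 mm) (distance of bracket from where it was at the start of the episode above 0.02 m).
It fails at once if the hammer is disturbed (moved by more than 20 mm) (distance of hammer from where it was at the start of the episode above 0.02 m).
It also fails if it takes over 51 s, if anything falls off the work surface, if the arm or the gripper's body presses on something with over 40 N, if the wrist force passes 120 N, or if a joint passes its speed limit or range.

## Robot

A 6-joint arm with a two-finger parallel gripper is mounted at the origin on the work surface. World frame = base frame: x ahead of the robot, y to its left, z up, the work surface at z = 0. Lengths are in m, angles in rad, forces in N, time in s.
With the tool pointing down it reaches from about 0.35 to 0.975 m from the base axis. Payload 4.9 kg.
Tool frame: the origin (TCP) lies at the very end of the fingers, on their centre line; the grasp point (between the pads) lies 19 mm behind it (ctrl.grip_point_offset is the distance from the TCP to the grasp point, in m); z points along the fingers, y is the line along which they close (so a half turn about z gives the same grasp; the last joint's range is limited). The gripper opens to 85 mm and grips with 20 to 120 N. Pads are 22 mm wide; open, the fingers measure 114 mm over their backs; the gripper's body (76 mm by 85 mm) begins 54 mm behind the grasp point. The pads swing forward as they close: fully open they stand 13 mm farther back than shut.
Start: joints at [1.026, 0.053, 1.613, -0, 1.476, -0.119], TCP at [0.258, 0.569, 0.231] pointing down, gripper open.
Joint ranges: [-3.01, 3.01], [-1.01, 2.22], [0.06, 2.58], [-1.02, 4.17], [0.09, 2.62], [-3.14, 3.14]. Speed limits (rad/s): [2.57, 2.57, 3.14, 3.14, 3.14, 3.14].

## Interface

Orientations are given as a rotation vector (axis times angle).
In Python, from station import ctrl gives the robot as it stands.
- The arm moves only by the tool send_rows, never from a script. Its argument "rows" is a list of rows, each a list of 3 entries, a list of its own where there are three numbers: the finger opening in cm, from 0 to 8.54, then the shift along the tool's x, y, z in cm, then the turn about the tool's z in degrees. A call has 1 to 10 rows; each row shifts and turns the commanded pose from where the row before left it, along the tool's axes as they then stand; what a row does not reach is not made up. A row lasts 1/8 s, in which the tool goes at most 62.5 mm and 10.7 degrees, less where a joint would pass 70% of its speed; a pose out of reach is approached as far as the arm can. A call with a gripper value outside its range is refused whole. The fingers move at their own pace and stop on an object; "newtons" is the grip in N (left out, the last holds). Time passes only in rows, so rows that do not move let the fingers close. It gives the time, the measured TCP pose, the force, the opening and the grip force at its end, in the units of the state.
- ctrl.get_obs(): the state, without advancing time (a new reading comes with each control period).
- ctrl.get_image(name): name is "side" or "top"; returns a dict with "frame" (480x640x3 uint8, red, green, blue), "range_z" (480x640 float32, m along the optical axis (not along the pixel's ray), 0 where there is no reading), "fx", "fy", "cx", "cy" (pixels), "k1" (the pictures are not rectified: a ray, as slopes to the right and down, at radius r is drawn at 1 + k1 r^2 times it, then the intrinsics apply), "cam_to_world" (4x4, takes a point from camera to world coordinates). Camera axes: x right, y down, z forward; pixel columns grow to the right and rows downward; lengths in m; the calibration is good to about 2 mm. A picture is of the moment at which its call begins.
- ctrl.finish_job(): hands the job in; it is judged then, once.
The state is a dict: "t": time; "q": joint angles; "dq": joint speeds; "effort": joint torques, N m; "tool_pos": TCP position; "tool_rot": TCP orientation; "contact_force": force on the tool from outside, world axes, zero at the start; "wrist_torque": the same for the moment, N m; "opening": finger opening in m; "grip_force": force on a finger pad.
Only numpy, scipy, OpenCV 4.12 (cv2) and the standard library are available. Lean on these libraries where they do the work, as an engineer would, in place of code of your own. Each camera call takes 0.05 s, during which the arm holds its last target. There are 200 camera calls.

## Working session

There is one attempt and no reset: what is moved stays moved. The work goes in short steps, Python scripts to look and compute and a tool call to move; the robot and the scene stay as the last step left them, time stands still between calls to the robot, and variables do not carry over. Pictures are saved under pics/ and viewed, at most 10 in all, crops included, and the job is handed in when it is done.

Besides the shell and the picture viewer there is one more tool, called after "Emit:" by a JSON object that holds its "method" and its "body", one argument or row to a line. send_rows: Moves the arm, as the interface text tells. Its arguments: {"type":"object","properties":{"rows":{"type":"array","items":{"type":"array"}},"newtons":{"type":"number"}},"required":["rows"]}

```bash
ls; mkdir -p pics; cat > h.py <<'E'
import numpy as np, cv2
def cloud(im):
    H,W=im["range_z"].shape
    K=np.array([[im["fx"],0,im["cx"]],[0,im["fy"],im["cy"]],[0,0,1]],float)
    v,u=np.mgrid[0:H,0:W]
    s=cv2.undistortPoints(np.stack([u,v],-1).reshape(-1,1,2).astype(np.float64),K,np.array([im["k1"],0,0,0.])).reshape(H,W,2)
    z=im["range_z"]; P=np.dstack([s[...,0]*z,s[...,1]*z,z])
    T=np.array(im["cam_to_world"]); Q=P@T[:3,:3].T+T[:3,3]; Q[z==0]=np.nan
    return Q
E
python3 - <<'E'
from station import ctrl
import cv2,numpy as np
o=ctrl.get_obs();print(o)
for n in("top","side"):
    im=ctrl.get_image(n);cv2.imwrite(f"pics/{n}0.png",im["frame"][...,::-1]);np.save(f"{n}0.npy",im,allow_pickle=True);print(n,im["fx"],im["k1"],im["cam_to_world"])
E
```

```text
pics
{'t': 0.0, 'q': array([ 1.02601535e+00,  5.33522454e-02,  1.61431254e+00,  2.65767670e-05,
        1.47596751e+00, -1.18982860e-01]), 'dq': array([-0.00074408, -0.00042744,  0.00086726, -0.00075749,  0.0017495 ,
       -0.00164438]), 'effort': array([ 1.23117476e-03, -3.93671143e+01, -3.70178354e+01, -6.48809373e-05,
        6.86677377e-03, -3.58735360e-05]), 'tool_pos': array([0.25781377, 0.56866605, 0.23005479]), 'tool_rot': array([-6.63658794e-01, -3.06998698e+00,  3.01483103e-03]), 'contact_force': array([-0.4026578 , -0.25780037,  0.51945764]), 'wrist_torque': array([ 0.01861768, -0.01474832,  0.00822813]), 'grip_force': 0.0, 'opening': 0.0853393708223533}
top 458.14672165312015 -0.10905395700234954 [[-0.00959302 -0.9978618   0.06465134  0.51973487]
 [-0.99994692  0.00932975 -0.00437286 -0.05166377]
 [ 0.00376033 -0.06468986 -0.99789833  1.14319211]
 [ 0.          0.          0.          1.        ]]
side 522.7424791650309 -0.09069797264203645 [[ 0.7612453  -0.32717688  0.55987577  0.05030825]
 [-0.64811702 -0.41211586  0.64039429 -0.65585641]
 [ 0.02121148 -0.85036216 -0.52577017  0.61679761]
 [ 0.          0.          0.          1.        ]]
```

View pics/top0.png

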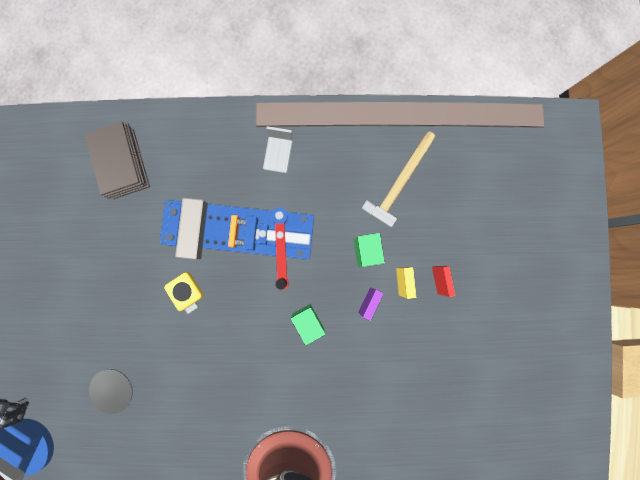

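View pics/side0.png

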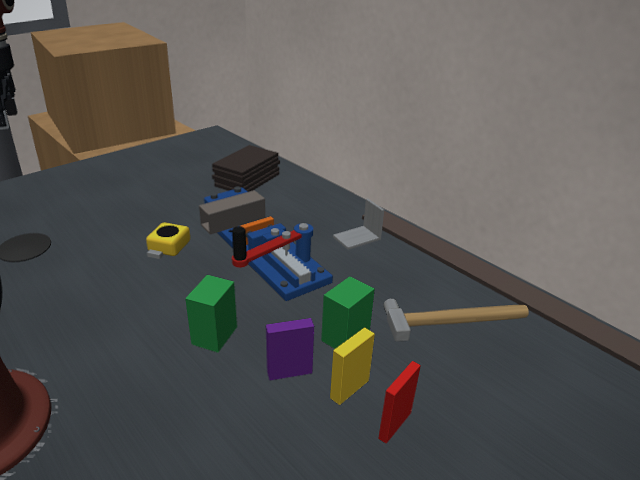

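Top view: the vise runs from (313,238) on the rack side to (165,225) at the stop, so its +y is roughly world +y. The orange pad is at (234,231), the box at (190,229) and the grip at (281,284). Packers: red (444,282), yellow (406,283), green (370,250) rightmost and so the real one, with the decoy green at (308,325) and purple at (371,304). The side view agrees.

```bash
cat > m.py <<'E'
from h import *
import sys
def load(f): return np.load(f,allow_pickle=True).item()
def rect(P): # xy points m
    (c,s,a)=cv2.minAreaRect((P[:,:2]*1000).astype(np.float32)); return np.round(c,1),np.round(s,1),round(a,2)
def hsv(im): return cv2.cvtColor(im["frame"],cv2.COLOR_RGB2HSV)
E
python3 - <<'E'
from m import *
im=load("top0.npy");Q=cloud(im);h=hsv(im);Z=Q[...,2]
H,S,V=[h[...,i].astype(int) for i in range(3)]
print("bench z",np.nanmedian(Z[350:400,400:500]))
masks={"red":((H<6)|(H>174))&(S>150),"yellow":(H>22)&(H<32)&(S>120),"green":(H>60)&(H<85)&(S>100),"orange":(H>8)&(H<20)&(S>180)}
u=np.arange(640)[None,:];v=np.arange(480)[:,None]
def rep(n,m,zlo,zhi):
    m=m&(Z>zlo)&(Z<zhi); 
    N,l,st,c=cv2.connectedComponentsWithStats(m.astype(np.uint8))
    for i in range(1,N):
        if st[i,4]>40: P=Q[l==i];print(n,st[i],"z",np.round(np.median(P[:,2]),4),*rect(P))
for n in ("red","yellow","green"): rep(n,masks[n]&(v<360),0.09,0.11)
rep("orange",masks["orange"]&(u>200)&(u<260)&(v>200)&(v<260),0.05,0.08)
rep("box",(S<60)&(u>150)&(u<220)&(v>190)&(v<265),0.062,0.08)
B=(H>100)&(H<125)&(S>120)&(u>150)&(u<330)&(v>180)&(v<270)
rep("bed",B&(Z>.012),0.012,0.03); rep("blueHi",B,0.06,0.1);rep("stop",B&(u<190),0.055,0.08)
rep("lever",masks["red"]&(u<300),0.06,0.1)
rep("grip",(V<60)&(u>270)&(u<292)&(v>272)&(v<294),0.13,0.16)
E
```

```text
bench z 0.00026035941304680676
red [276 239  13  44 179] z 0.0913 [527.1   8.1] [100.9  21.8] 5.84
red [443 266  11  31 192] z 0.0999 [ 476.3 -375.6] [68.  15.7] 10.77
green [357 233  28  33 694] z 0.1003 [ 551.1 -197.1] [69.4 52. ] 8.48
green [291 307  34  38 723] z 0.1002 [378.7 -51.9] [71.5 51.7] 28.23
box [ 175  199   29   60 1281] z 0.07 [605.8 226.6] [ 52.8 138.9] 83.3
bed [160 200  22  44 224] z 0.0198 [631.6 300.1] [ 39.7 112. ] 66.83
bed [ 203  205   73   50 1749] z 0.0201 [605.7 110.6] [180.8 108.8] 83.71
bed [285 212  29  47 621] z 0.0202 [590.  -29.2] [ 68.1 108.5] 83.42
bed [238 225   7  15  85] z 0.0208 [599.  109.9] [14.3 35.6] 83.51
blueHi [165 204  16  42 402] z 0.0698 [615.6 267.2] [29.2 98.5] 83.4
blueHi [271 208  17  15 142] z 0.0923 [632.1  11.9] [32.9 37. ] 0.9
blueHi [243 215  14  35 350] z 0.0678 [595.4  83.9] [24.6 79.9] 83.24
blueHi [260 224   8   8  50] z 0.0759 [605.1  49.1] [17.1 16.8] 2.13
blueHi [258 237   8   7  48] z 0.0756 [575.7  53.9] [16.7 14. ] 89.07
stop [165 204  16  42 402] z 0.0698 [615.6 267.2] [29.2 98.5] 83.4
lever [275 224  14  65 428] z 0.0902 [538.1   8. ] [148.2  23.4] 4.02
grip [277 279  10  10  60] z 0.1497 [477.1   3.5] [15.9 20.4] 67.84
```

```bash
python3 - <<'E'
from m import *
im=load("top0.npy");Q=cloud(im);h=hsv(im)
print(h[231,230:242].tolist(),np.round(Q[231,225:242]*1000).tolist())
H,S,Z=h[...,0].astype(int),h[...,1],Q[...,2]
u=np.arange(640)[None,:];v=np.arange(480)[:,None]
m=(H>8)&(H<24)&(S>150)&(u>200)&(u<260)&(v>200)&(v<260)&(Z>.05)
print(m.sum(),rect(Q[m]),np.percentile(Q[m][:,2],[1,50,99]))
a=np.deg2rad(83.45);d=np.array([np.cos(a),np.sin(a)]);j=np.array([.5954,.0839]);x=np.array([d[1],-d[0]])
top=m&(Z>.064);print("pad top rel jaw y",np.percentile((Q[top][:,:2]-j)@d*1000,[1,5,50,95,99]),top.sum(), "x",np.percentile((Q[top][:,:2]-j)@x*1000,[1,99]))
b=(S<60)&(u>150)&(u<220)&(v>190)&(v<265)&(Z>.066)&(Z<.075);r=(Q[b][:,:2]-j)
print("box y",np.percentile(r@d*1000,[.5,2,50,98,99.5]),"x",np.percentile(r@x*1000,[1,99]))
st=np.array([.6156,.2672])-j;print("stop",st@d,st@x)
E
```

```text
[[18, 135, 246], [23, 142, 247], [22, 144, 247], [22, 146, 247], [21, 149, 247], [13, 173, 222], [12, 171, 122], [12, 172, 126], [115, 100, 166], [109, 156, 209], [108, 161, 214], [109, 161, 215]] [[602.0, 150.0, 17.0], [601.0, 147.0, 22.0], [602.0, 145.0, 19.0], [602.0, 142.0, 19.0], [598.0, 131.0, 71.0], [598.0, 130.0, 65.0], [598.0, 127.0, 68.0], [598.0, 124.0, 69.0], [598.0, 122.0, 67.0], [598.0, 120.0, 65.0], [599.0, 119.0, 60.0], [599.0, 118.0, 47.0], [600.0, 118.0, 32.0], [601.0, 117.0, 20.0], [602.0, 116.0, 15.0], [601.0, 112.0, 22.0], [601.0, 110.0, 20.0]]
55 (array([597.6, 118.6]), array([ 4.6, 71.7]), 80.65) [0.0503842  0.06302618 0.07052029]
pad top rel jaw y [34.32399413 34.36758804 35.01376331 36.84911474 38.41918064] 21 x [-37.42624596  33.71726005]
box y [117.30068274 118.08888151 142.74663075 167.95176875 168.98823963] x [-74.26364879  61.72406904]
stop 0.18440776243633591 -0.0008409240298024661
```

Emit:
{"method": "send_rows", "body": {
  "rows": [
    [8.5,[0,0,0],-10],
    [8.5,[0,0,0],-10],
    [8.5,[0,0,0],-10],
    [8.5,[0,0,0],-3],
    [8.5,[0,0,0],0]
  ]
}}

```text
t: 0.72
tool_pos: [0.258, 0.5689, 0.2307]
tool_rot: [0.235, -3.132, 0.001]
contact_force: [0.7, -0.3, -0.2]
opening: 0.0848
grip_force: 0.0
```

Emit:
{"method": "send_rows", "body": {
  "rows": [
    [8.5,[-1.1,-5,0],0],
    [8.5,[-1.1,-5,0],0],
    [8.5,[-1.1,-5,0],0],
    [8.5,[-1.1,-5,0],0],
    [8.5,[-1.1,-5,0],0],
    [8.5,[-1.1,-5,0],0],
    [8.5,[-1.1,-5,0],0],
    [8.5,[-1.1,-5,0],0],
    [8.5,[-1.1,-5,0],0],
    [8.5,[-1.1,-5,0],0]
  ]
}}

```text
t: 1.98
tool_pos: [0.4419, 0.0896, 0.2313]
tool_rot: [-0.234, 3.132, 0.0]
contact_force: [0.3, 0.7, -0.2]
opening: 0.0851
grip_force: 0.0
```

Emit:
{"method": "send_rows", "body": {
  "rows": [
    [8.5,[-1.1,-5,0],0],
    [8.5,[-1.1,-5,0],0],
    [8.5,[-1.1,-5,0],0],
    [8.5,[-1.1,-5,0],0],
    [8.5,[-1.1,-5,0],0],
    [8.5,[-1.1,-5,0],0],
    [8.5,[0,0,0],0],
    [8.5,[0,0,0],0]
  ]
}}

```text
t: 2.98
tool_pos: [0.5515, -0.195, 0.2308]
tool_rot: [0.235, -3.132, -0.002]
contact_force: [0.3, 0.4, -0.6]
opening: 0.0848
grip_force: 0.0
```

Emit:
{"method": "send_rows", "body": {
  "rows": [
    [8.5,[0,-0.2,4],0],
    [8.5,[0,0,4],0],
    [8.5,[0,0,4],0],
    [8.5,[0,0,3],0],
    [8.5,[0,0,1.9],0],
    [8.5,[0,0,0],0],
    [4.5,[0,0,0],0],
    [4.5,[0,0,0],0],
    [4.5,[0,0,0],0],
    [4.5,[0,0,0],0]
  ],
  "newtons": 60
}}

```text
t: 4.22
tool_pos: [0.5535, -0.1978, 0.0644]
tool_rot: [-0.235, 3.13, -0.002]
contact_force: [-0.9, 2.4, 6.2]
opening: 0.0512
grip_force: 63.6
```

Emit:
{"method": "send_rows", "body": {
  "rows": [
    [4.5,[0,0,0],0],
    [4.5,[0,0,0],0]
  ]
}}

```text
t: 4.47
tool_pos: [0.5535, -0.1978, 0.0644]
tool_rot: [-0.235, 3.13, -0.002]
contact_force: [-0.1, 2.7, 6.3]
opening: 0.0513
grip_force: 63.6
```

Emit:
{"method": "send_rows", "body": {
  "rows": [
    [4.5,[0,0,-1],0],
    [4.5,[0,0,-3],0],
    [4.5,[0,0,-4],0],
    [4.5,[0,0,-4],0],
    [4.5,[0,0,-4],0],
    [4.5,[0,0,0],7.5],
    [4.5,[0,0,0],7.5],
    [4.5,[0,0,0],0],
    [4.5,[0,0,0],0]
  ]
}}

```text
t: 5.6
tool_pos: [0.5517, -0.1974, 0.2216]
tool_rot: [-0.173, -3.136, -0.001]
contact_force: [-0.5, 0.2, -3.5]
opening: 0.0509
grip_force: 63.8
```

Emit:
{"method": "send_rows", "body": {
  "rows": [
    [4.5,[-0.1,2.3,0],0],
    [4.5,[-0.2,4.6,0],0],
    [4.5,[-0.2,4.6,0],0],
    [4.5,[-0.2,4.6,0],0],
    [4.5,[-0.2,4.6,0],0],
    [4.5,[-0.2,4.6,0],0],
    [4.5,[-0.2,4.6,0],0],
    [4.5,[-0.2,4.6,0],0],
    [4.5,[-0.1,2.4,0],0],
    [4.5,[0,0,0],0]
  ]
}}

```text
t: 6.85
tool_pos: [0.609, 0.1686, 0.2219]
tool_rot: [-0.171, -3.136, 0.001]
contact_force: [-0.7, 0.1, -4.3]
opening: 0.0516
grip_force: 64.1
```

```bash
python3 - <<'E'
from station import ctrl
from m import *
print(ctrl.get_obs()["tool_pos"])
for n in("top","side"):
    im=ctrl.get_image(n);np.save(f"{n}1.npy",im,allow_pickle=True)
    if n=="side": cv2.imwrite("pics/side1.png",cv2.resize(im["frame"][120:320,150:400,::-1],None,fx=3,fy=3))
    h=hsv(im);Q=cloud(im);H=h[...,0].astype(int);m=(H>60)&(H<85)&(h[...,1]>100)&(Q[...,2]>.15)
    print(n,m.sum(),[np.round(np.percentile(Q[m][:,i],[1,50,99]),3) for i in range(3)])
E
```

```text
[0.6090222  0.16861303 0.22187467]
top 277 [array([0.567, 0.589, 0.638]), array([0.103, 0.145, 0.16 ]), array([0.169, 0.246, 0.476])]
side 1912 [array([0.568, 0.588, 0.636]), array([0.135, 0.145, 0.195]), array([0.16 , 0.211, 0.259])]
```

Emit:
{"method": "send_rows", "body": {
  "rows": [
    [4.5,[0.2,-0.2,1],0],
    [4.5,[0,0,3],0],
    [4.5,[0,0,3],0],
    [4.5,[0,0,3],0],
    [4.5,[0,0,2],0],
    [4.5,[0,0,1],0],
    [4.5,[0,0,0.4],0],
    [4.5,[0,0,0],0],
    [4.5,[0,0,0],0]
  ]
}}

```text
t: 8.07
tool_pos: [0.6078, 0.1659, 0.0897]
tool_rot: [0.175, 3.134, 0.001]
contact_force: [-0.3, -0.5, -3.7]
opening: 0.0511
grip_force: 64.2
```

Emit:
{"method": "send_rows", "body": {
  "rows": [
    [4.5,[0,0,0.2],0],
    [4.5,[0,0,0.1],0],
    [4.5,[0,0,0],0]
  ]
}}

```text
t: 8.45
tool_pos: [0.6068, 0.1657, 0.0852]
tool_rot: [-0.175, -3.137, 0.0]
contact_force: [-0.2, -0.2, -3.0]
opening: 0.0512
grip_force: 64.2
```

Emit:
{"method": "send_rows", "body": {
  "rows": [
    [4.5,[0,0,0.1],0],
    [4.5,[0,0,0.1],0],
    [4.5,[0,0,0],0]
  ]
}}

```text
t: 8.82
tool_pos: [0.6072, 0.1658, 0.0845]
tool_rot: [0.175, 3.136, -0.0]
contact_force: [-3.1, -0.5, 4.7]
opening: 0.0513
grip_force: 65.2
```

Emit:
{"method": "send_rows", "body": {
  "rows": [
    [5.4,[0,0,0],0],
    [6,[0,0,0],0],
    [7,[0,0,0],0],
    [7,[0,0,0],0],
    [7,[0,0,-1],0],
    [7,[0,0,-3],0],
    [7,[0,0,-4],0],
    [7,[0,0,-4],0],
    [7,[0,0,0],0]
  ]
}}

```text
t: 9.95
tool_pos: [0.6097, 0.1661, 0.2094]
tool_rot: [0.175, 3.127, 0.003]
contact_force: [0.8, 0.8, 0.0]
opening: 0.0701
grip_force: 0.0
```

```bash
cat > see.py <<'E'
from station import ctrl
from m import *
import sys
k=sys.argv[1]
a=np.deg2rad(83.45);d=np.array([np.cos(a),np.sin(a)]);o=np.array([.6009,.1316]);x=np.array([d[1],-d[0]])
print(ctrl.get_obs()["tool_pos"])
for n in("top","side"):
    im=ctrl.get_image(n);np.save(f"{n}{k}.npy",im,allow_pickle=True)
    cv2.imwrite(f"pics/{n}{k}.png",cv2.resize(im["frame"][120:320,150:400,::-1],None,fx=3,fy=3))
    h=hsv(im);Q=cloud(im);H=h[...,0].astype(int);S=h[...,1];V=(Q[...,:2]-o)@np.stack([x,d],1)*1000;Z=Q[...,2]
    near=(abs(V[...,0])<90)
    m=(H>60)&(H<85)&(S>100)&near&(abs(V[...,1]-35)<50)&(Z>.112)
    if m.sum()>20:print(n,"thick top",m.sum(),rect(V[m]/1000),np.median(Z[m]))
    m=(H>100)&(H<125)&(S>120)&near&(abs(V[...,1]+20)<60)&(Z>.064)&(Z<.072)
    if m.sum()>20:print(n,"jaw",m.sum(),rect(V[m]/1000))
    m=(S<60)&near&(V[...,1]>55)&(V[...,1]<130)&(Z>.066)&(Z<.075)
    if m.sum()>20:print(n,"box y",np.percentile(V[m][:,1],[1,50,99]),rect(V[m]/1000))
    m=(h[...,2]<60)&(Z>.143)&(Z<.156)&(V[...,0]<-60)&(V[...,0]>-150)
    if m.sum()>10:print(n,"grip",m.sum(),np.median(V[m],0),np.round(np.median(Q[m],0),4))
E
python3 see.py 2
```

```text
[0.60967931 0.16613038 0.20944398]
top thick top 259 (array([-6.6, 17. ]), array([52.9, 67. ]), 67.69) 0.120309328504282
top jaw 329 (array([  0.3, -56.9]), array([80.1, 41.9]), 1.49)
top box y [104.17841408 114.30662523 121.03239984] (array([-50.5, 116.6]), array([50.5, 17.8]), 12.46)
top grip 12 [-102.26223413 -145.7824667 ] [ 0.4825 -0.0017  0.1487]
side thick top 504 (array([ 0.2, 34.9]), array([73. , 57.7]), 1.06) 0.12027871288563893
side jaw 221 (array([ -0.6, -59. ]), array([41.5, 80.7]), 89.67)
side box y [ 66.67892407  94.19747406 120.47290739] (array([-43. ,  95.3]), array([64.5, 68. ]), 0.1)
side grip 108 [-111.12170938 -143.64006229] [0.474  0.0019 0.1494]
```

Emit:
{"method": "send_rows", "body": {
  "rows": [
    [5,[2.3,-3.5,0],0],
    [5,[2.3,-3.5,0],0],
    [5,[2.3,-3.5,0],0],
    [5,[2.3,-3.5,0],0],
    [5,[2.2,-3.4,0],0],
    [5,[0,0,0],0],
    [5,[0,0,0],0]
  ]
}}

```text
t: 10.92
tool_pos: [0.4739, 0.0057, 0.2022]
tool_rot: [-0.176, -3.135, -0.001]
contact_force: [-0.0, -0.9, 0.3]
opening: 0.0501
grip_force: 0.0
```

```bash
python3 - <<'E'
from station import ctrl
from m import *
im=ctrl.get_image("side");cv2.imwrite("pics/s3.png",cv2.resize(im["frame"][120:320,150:400,::-1],None,fx=3,fy=3))
E
```

```text
(no output)
```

View pics/s3.png

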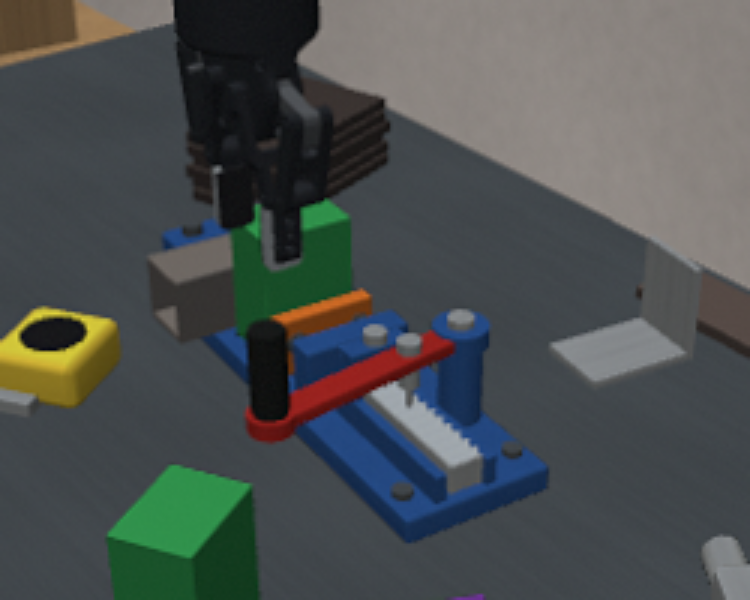

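The green packer stands square between the pad and the box (crop ~(290,270)). The open fingers are above the grip (267,360).

Emit:
{"method": "send_rows", "body": {
  "rows": [
    [5,[-0.3,0,2],0],
    [5,[0,0,3],0],
    [5,[0,0,3],0],
    [5,[0,0,1.5],0],
    [4,[0,0,0],0],
    [4,[0,0,0],0]
  ]
}}

```text
t: 11.72
tool_pos: [0.4782, 0.0052, 0.1095]
tool_rot: [0.175, 3.135, -0.0]
contact_force: [-0.1, -0.3, 0.0]
opening: 0.0399
grip_force: 0.0
```

Emit:
{"method": "send_rows", "body": {
  "rows": [
    [4,[0,1,0],0],
    [4,[0,1.5,0],0],
    [4,[0,1.5,0],0],
    [4,[0,1.2,0],0],
    [4,[0,0,0],0]
  ]
}}

```text
t: 12.35
tool_pos: [0.4832, 0.0575, 0.1088]
tool_rot: [0.173, 3.137, -0.001]
contact_force: [-1.9, -2.7, 0.6]
opening: 0.0401
grip_force: 1.5
```

Emit:
{"method": "send_rows", "body": {
  "rows": [
    [4,[0,0.2,0],0],
    [4,[0,0.2,0],0],
    [4,[0,0,0],0]
  ]
}}

```text
t: 12.72
tool_pos: [0.4836, 0.0602, 0.1087]
tool_rot: [0.176, 3.136, -0.002]
contact_force: [-1.9, -4.5, 2.7]
opening: 0.0398
grip_force: 2.4
```

Emit:
{"method": "send_rows", "body": {
  "rows": [
    [4,[0,0.2,0],0],
    [4,[0,0,0],0]
  ]
}}

```text
t: 12.98
tool_pos: [0.4839, 0.0612, 0.1087]
tool_rot: [0.176, 3.136, -0.005]
contact_force: [-2.0, -7.7, 3.0]
opening: 0.04
grip_force: 4.2
```

Emit:
{"method": "send_rows", "body": {
  "rows": [
    [4,[0,0.2,0],0],
    [4,[0,0,0],0]
  ]
}}

```text
t: 13.22
tool_pos: [0.4839, 0.0617, 0.1086]
tool_rot: [-0.176, -3.137, 0.011]
contact_force: [-2.9, -13.1, 3.9]
opening: 0.0402
grip_force: 7.1
```

Emit:
{"method": "send_rows", "body": {
  "rows": [
    [4,[0,-1.5,0],0],
    [4,[0,-1.5,0],0],
    [4,[0,-1.5,0],0],
    [4,[0,-1.5,0],0],
    [4,[0,0,0],0],
    [4,[0,0,0],0]
  ]
}}

```text
t: 13.98
tool_pos: [0.4772, 0.0053, 0.1082]
tool_rot: [-0.176, -3.136, -0.001]
contact_force: [0.7, 0.7, 0.2]
opening: 0.0398
grip_force: 0.0
```

```bash
cat >> see.py <<'E'
    m=(H>100)&(H<125)&(S>120)&(abs(V[...,0])<30)&(V[...,1]>-62)&(V[...,1]<15)&(Z>.065)&(Z<.071)
    print(n,"JAW",m.sum(),np.percentile(V[m][:,1],[2,50,98]))
    m=(H>8)&(H<24)&(S>120)&(abs(V[...,0])<45)&(V[...,1]>-30)&(V[...,1]<40)&(Z>.062)&(Z<.072)
    print(n,"PAD",m.sum(),np.percentile(V[m][:,1],[2,50,98]) if m.sum() else 0)
    m=(H>60)&(H<85)&(S>100)&near&(abs(V[...,1]-35)<50)&(Z>.08)&(Z<.115)
    print(n,"thick face y",np.percentile(V[m][:,1],[2,10,50]))
E
python3 see.py 4
```

```text
[0.47715006 0.00527432 0.10820052]
top thick top 711 (array([-0.1, 35.7]), array([68. , 53.7]), 0.42) 0.12015382100541094
top jaw 324 (array([  6.2, -34.8]), array([91.8, 56.6]), 27.05)
top box y [ 70.21023666  96.2969494  120.44826759] (array([-6.2, 99.3]), array([138.5,  60.3]), 0.56)
top JAW 215 [-50.28852533 -38.94587104 -27.46944454]
top PAD 186 [-4.26423836  1.77493397  9.26791738]
top thick face y [9.06003685 9.36392541 9.90627564]
side thick top 115 (array([18.8, 25.3]), array([33.6, 31.1]), 89.06) 0.12035433390115852
side jaw 154 (array([  3. , -47.9]), array([74.2, 32.9]), 25.08)
side box y [ 69.17372517  95.55506219 122.62446302] (array([-54.7,  99.1]), array([63. , 41.3]), 87.55)
side grip 137 [-114.39741379 -137.93378257] [0.4709 0.0079 0.1494]
side JAW 114 [-52.51896904 -43.44977182 -30.88820006]
side PAD 43 [-7.32220683 -2.84916238  5.99779993]
side thick face y [ 8.42623137  9.43578385 11.46761995]
```

Emit:
{"method": "send_rows", "body": {
  "rows": [
    [4,[0,0.8,0],0],
    [4,[0,1,0],0],
    [4,[0,1,0],0],
    [4,[0,1,0],0],
    [4,[0,1,0],0],
    [4,[0,0.6,0],0],
    [4,[0,0.4,0],0],
    [4,[0,0.2,0],0],
    [4,[0,0,0],0],
    [4,[0,0,0],0]
  ]
}}

```text
t: 15.32
tool_pos: [0.483, 0.0617, 0.1076]
tool_rot: [-0.174, -3.134, 0.014]
contact_force: [-2.1, -15.2, 0.4]
opening: 0.0401
grip_force: 8.0
```

Emit:
{"method": "send_rows", "body": {
  "rows": [
    [4,[0,-1.5,0],0],
    [4,[0,-1.5,0],0],
    [4,[0,-1.5,0],0],
    [4,[0,-1.5,0],0],
    [4,[0,0,0],0],
    [4,[0,0,0],0]
  ]
}}

```text
t: 16.08
tool_pos: [0.4772, 0.0052, 0.1083]
tool_rot: [-0.176, -3.137, -0.001]
contact_force: [-0.7, 0.5, -0.5]
opening: 0.0396
grip_force: 0.0
```

```bash
python3 see.py 5
```

```text
[0.47720031 0.00523429 0.10828585]
top thick top 702 (array([-0.4, 44.4]), array([68., 53.]), 0.4) 0.11999370119771013
top jaw 321 (array([  2.9, -35.7]), array([80. , 60.3]), 21.92)
top box y [ 71.26374221  99.42816774 121.87865144] (array([-6. , 99.6]), array([ 59.5, 138.8]), 89.72)
top JAW 212 [-40.28112318 -28.75177709 -17.84508822]
top PAD 173 [ 5.22964067 11.70689273 18.79778119]
top thick face y [17.60834182 17.96934283 18.56502746]
side thick top 83 (array([24.3, 25.3]), array([35.5, 18.9]), 34.97) 0.11973350800164712
side jaw 137 (array([  2.7, -42.7]), array([84.2, 34.7]), 33.24)
side box y [ 70.88487162  95.44252538 120.68277991] (array([-53.6,  98.1]), array([57.9, 42.9]), 88.61)
side grip 138 [-115.03731709 -137.1748318 ] [0.4709 0.009  0.1493]
side JAW 98 [-42.32605857 -34.60257824 -19.20023328]
side PAD 23 [ 3.45831146  7.39834989 14.06946351]
side thick face y [16.9192792  18.19859975 20.1799502 ]
```

Emit:
{"method": "send_rows", "body": {
  "rows": [
    [4,[0,0.8,0],0],
    [4,[0,1,0],0],
    [4,[0,1,0],0],
    [4,[0,1,0],0],
    [4,[0,1,0],0],
    [4,[0,0.6,0],0],
    [4,[0,0.4,0],0],
    [4,[0,0.2,0],0],
    [4,[0,0.1,0],0],
    [4,[0,0,0],0]
  ]
}}

```text
t: 17.42
tool_pos: [0.4823, 0.0617, 0.1076]
tool_rot: [-0.174, -3.132, 0.018]
contact_force: [-7.2, -20.2, 2.7]
opening: 0.04
grip_force: 10.0
```

Emit:
{"method": "send_rows", "body": {
  "rows": [
    [4,[0,0.1,0],0],
    [4,[0,0,0],0]
  ]
}}

```text
t: 17.68
tool_pos: [0.4823, 0.062, 0.1075]
tool_rot: [-0.174, -3.132, 0.021]
contact_force: [-7.2, -22.5, 2.8]
opening: 0.04
grip_force: 11.5
```

Same end position (0.062), so the stroke reached its stop. Return and check.

Emit:
{"method": "send_rows", "body": {
  "rows": [
    [4,[0,-1.6,0],0],
    [4,[0,-1.6,0],0],
    [4,[0,-1.5,0],0],
    [4,[0,-1.5,0],0],
    [4,[0,0,0],0],
    [5,[0,0,0],0],
    [5,[0,0,0],0]
  ]
}}

```text
t: 18.55
tool_pos: [0.4773, 0.0055, 0.1083]
tool_rot: [-0.174, -3.137, -0.0]
contact_force: [0.5, -0.6, -0.5]
opening: 0.0501
grip_force: 0.0
```

```bash
python3 see.py 6
```

```text
[0.47725384 0.00552643 0.10828381]
top thick top 703 (array([-0.2, 44.3]), array([68.4, 53.1]), 0.83) 0.120033690900196
top jaw 325 (array([  6. , -25.9]), array([67.4, 85.5]), 44.99)
top box y [ 71.28803123  99.40928568 121.40214018] (array([ -6., 100.]), array([ 60.3, 139.1]), 89.61)
top JAW 206 [-31.0717198  -19.98482235  -8.33002213]
top PAD 167 [ 6.21430271 12.34359135 18.60237812]
top thick face y [17.76158596 18.02952155 18.55426374]
side thick top 81 (array([20.5, 30. ]), array([23.4, 27.8]), 88.15) 0.1192244286831381
side jaw 110 (array([  3.2, -34.6]), array([77. , 65.8]), 18.24)
side box y [ 69.33122133  97.48352834 123.88617216] (array([-60.7, 102.6]), array([71.8, 37.5]), 68.92)
side grip 148 [-113.95016296 -137.67715025] [0.4724 0.0079 0.1491]
side JAW 67 [-34.08079016 -25.82768129 -13.11769054]
side PAD 27 [ 2.43146266  7.69040345 18.68764299]
side thick face y [17.25971338 18.01363301 20.02070863]
```

View pics/top6.png

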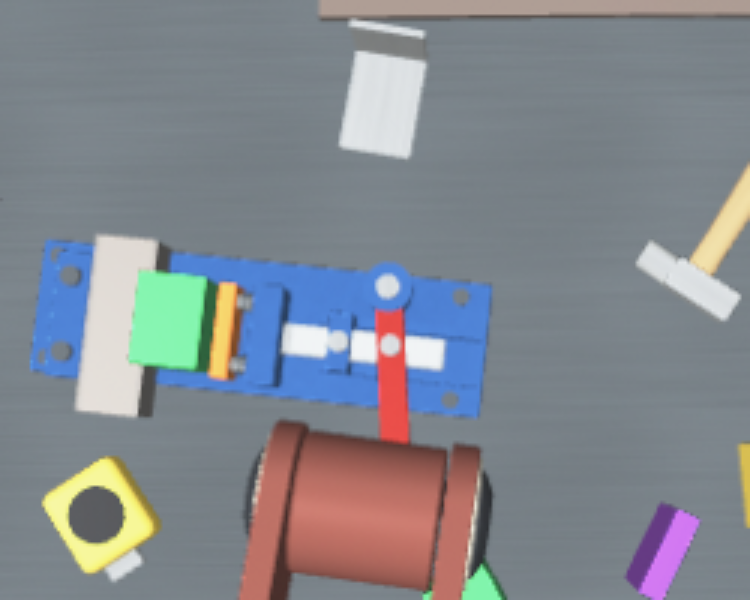

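The packer is clamped between the pad and the box, and the pad is pressed in about 10 mm. Withdrawing upward.

Emit:
{"method": "send_rows", "body": {
  "rows": [
    [5,[0,0,-2],0],
    [5,[0,0,-4],0],
    [5,[0,0,-4],0],
    [5,[0,0,-3],0],
    [5,[0,0,0],0],
    [5,[0,0,0],0],
    [5,[0,0,0],0],
    [5,[0,0,0],0]
  ]
}}

```text
t: 19.65
tool_pos: [0.4766, 0.0053, 0.2368]
tool_rot: [-0.175, -3.134, -0.0]
contact_force: [-0.2, -1.0, 0.4]
opening: 0.0496
grip_force: 0.0
```

```bash
python3 see.py 7 | grep -E "grip|JAW|thick top|top box"; python3 -c "
from station import ctrl
print(ctrl.finish_job())"
```

```text
top thick top 704 (array([-0.1, 44. ]), array([53.1, 68.3]), 89.92) 0.12012782447112103
top box y [ 71.04669137  99.78895444 121.51022006] (array([-5.9, 96.2]), array([ 52.2, 139.2]), 89.74)
top JAW 222 [-31.39913943 -19.66915099  -8.72902324]
side thick top 412 (array([-0.6, 43.6]), array([55.6, 72.4]), 89.53) 0.12024690556805678
side grip 107 [-111.26128754 -144.02876588] [0.4743 0.0016 0.1495]
side JAW 174 [-33.41479648 -23.80656355 -12.04435856]
the job is handed in; nothing more can be done
None
```

The job is handed in at about 20 s: the box section is clamped with the green packer after three full strokes, the sprung pad is pressed in about 10 mm by camera measurement, the lever is back at rest and the arm is clear; no verdict was returned.

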